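# Tip the off-cut tray over the scrap box rim

## Task

Empty the tray of steel off-cuts into the scrap box the way a welder does: slide the loaded tray along the riser block and across the gap until its folded-down front lip is over the box's near rim, then lift the tray's back so that the lip hooks on that rim, and tip the tray over it until all five pieces have slid into the box. Then let the empty tray back down to lie flat on the riser block, and let go; feel for the rim so that the scrap box is not shoved out of its place, and do not knock the other things about.

Things in the scene. Friction and masses are not known exactly. Their poses are not given: they have to be found in the camera images.
- tray: Loose sheet-metal tray, 0.3-0.56 kg empty, on the riser block. Origin: mid-length, on the plane of its runners' undersides; x forward to the open pouring edge (to the scrap box), z up. Floor 150 mm wide, x = -85 to 90 mm, underside 11 mm up, 3 mm thick; side walls 35-45 mm high. No front wall, but the last 27 mm of the floor ramp up by 20 degrees (9 mm). Heights count from this origin.
- tray_lip (a point): Lower edge, mid-width, of the hook lip: the tray's front edge folded straight down, 6 mm below the floor (tray x = 87 to 90 mm, heights 11 down to 5 mm). With the tray flat on the block it passes 3 mm above the box's rim. Axes as the tray.
- tray_runners (a point): Under the tray, midway between the front ends of its two runners (tray x = 75, y = 0, height 0). Runners: 11 mm high, 12 mm wide, at y = +-55 mm, x = -80 to 75 mm. The 12 mm slot between runner ends and lip takes the box's 8 mm rim; the runner ends butt on the rim's outside.
- tray_hem (a point): Outer lower edge, mid-width, of the hem on the tray's back (tray x = -107, height 50 mm). The back wall's outer face is at x = -85 mm; from its top a flange, 150 mm wide, reaches out backwards to x = -107 (underside 56 mm up, top 59) and its outer edge is turned down 6 mm. Fingers can go under it. Axes as the tray.
- riser: Dark U-shaped clamping block with bores, 200 (x) x 150 (y) x 100 mm high, fixed to the table. Origin: centre of its foot; x towards the scrap box. Its flat top, 100 mm above the table, carries the tray; steel on steel, friction about 0.5 to 0.7 (tray, block, box and off-cuts).
- scrap_box: Grey sheet-steel scrap box 240 (x) x 260 (y) x 102 mm high, with some scrap in it, about 4 kg, loose on the table. Origin: centre of its underside; its -x side faces the riser block across a gap of about 25 to 58 mm, up to 3 degrees askew. Inner floor about 12 mm up.
- box_rim (a point): Top of the rim, middle of the scrap box's side that faces the riser block (box x = -116, y = 0, 102 mm up). The rim is a rolled round edge of 8 mm diameter all round the box, its axis 98 mm up, 116 mm from the centre on this side. Axes as the box.
- plate_a_mid (a point): flat steel plate 42 x 28 x 6 mm, a loose off-cut in the tray at the start; this point is its middle. All five together weigh about 0.31 kg.
- plate_b_mid (a point): flat steel plate 40 x 26 x 8 mm, a loose off-cut in the tray at the start; this point is its middle. All five together weigh about 0.31 kg.
- bar_stub_mid (a point): dark steel bar stub 40 x 20 x 12 mm, a loose off-cut in the tray at the start; this point is its middle. All five together weigh about 0.31 kg.
- angle_stub_mid (a point): dark steel angle stub 36 mm long, legs 28 mm (flat) and 28 mm (upright), 4 mm thick, a loose off-cut in the tray at the start; this point is its middle. All five together weigh about 0.31 kg.
- tube_stub_mid (a point): square steel tube stub 38 long, 25 x 25 mm, a loose off-cut in the tray at the start; this point is its middle. All five together weigh about 0.31 kg.
- wire_brush: Bystander: wooden wire brush 270 mm long, lying on the table; origin at its underside.
- chipping_hammer: Bystander: chipping hammer 270 mm long, lying on the table; origin at its underside.
- spray_can: Bystander: spray can, 58 mm wide, 160 mm high, standing; origin at its underside.
- wire_spool: Bystander: small wire spool, 100 mm wide, 45 mm high, lying flat; origin at its underside.
- magnet_square: Bystander: flat welding magnet about 90 x 90 x 16 mm; origin at its underside.
- screw_clamp: Bystander: screw clamp 270 mm long, lying on the table; origin at its underside.
- paste_tin: Bystander: tin 70 mm wide, 50 mm high; origin at its underside.
Things that resemble listed ones, but are neither listed nor needed, are in the scene too. There is more than one size of the tray; the job needs the larger. What is shaped like the part that bears angle_stub_mid but yellow is not meant.

How it is judged:
By the outcome, as a careful person would: the job done as asked, in the order asked, and still so for the second after the job is handed in, with the robot touching nothing.
It also fails if it takes over 48 s, if anything falls off the work surface, if the arm or the gripper's body presses on something with over 40 N, if the wrist force passes 120 N, or if a joint passes its speed limit or range.

## Robot

A 6-joint arm with a two-finger parallel gripper is mounted at the origin on the work surface. World frame = base frame: x ahead of the robot, y to its left, z up, the work surface at z = 0. Lengths are in m, angles in degrees, forces in N, time in s.
With the tool pointing down it reaches from about 0.275 to 0.725 m from the base axis. Payload 15.9 kg.
Tool frame: the origin (TCP) lies midway between the tips of the shut fingers; the grasp point (between the pads) lies 19 mm behind it (pinch_z is the distance from the TCP to the grasp point, in m); z points along the fingers, y is the line along which they close (so a half turn about z gives the same grasp; the last joint's range is limited). The gripper opens to 85 mm and grips with 20 to 120 N. Pads are 22 mm wide; open, the fingers measure 114 mm over their backs; the gripper's body (76 mm by 85 mm) begins 54 mm behind the grasp point. The pads swing forward as they close: fully open they stand 13 mm farther back than shut.
Start: joints at [-69.328, 12.198, -1.971, 75.831, 0, 90], TCP at [0.177, -0.468, 0.231] pointing down, gripper open.
Joint ranges: [-170.91, 170.91], [-42.67, 98.43], [-65.05, 77.54], [-120.47, 116.71], [-90, 82.35], [-180, 180]. Speed limits (degrees/s): [108.29, 108.29, 136.94, 147.25, 180, 180].

## Interface

Orientations are given as a 3x3 rotation matrix whose columns are the frame's x, y, z axes.
In Python, from workcell import * gives the robot as it stands.
- The arm moves only by the tool drive_tool, never from a script. Its argument "motion" is a list of rows, each an object with "hand": the opening, from -1 (shut) to 1 (fully open); "dp": the shift along the tool's x, y, z in units of 30 mm (1.0 is 30 mm), a list of three; "delta_rot": the turn, a rotation vector about the tool's x, y, z in rad, a list of three. In form: [{"hand": hand, "dp": [dx, dy, dz], "delta_rot": [wx, wy, wz]}, ...]. A call has 1 to 10 rows; each row shifts and turns the commanded pose from where the row before left it, along the tool's axes as they then stand; what a row does not reach is not made up. A row lasts 1/8 s, in which the tool goes at most 62.5 mm and 10.7 degrees, less where a joint would pass 70% of its speed; a pose out of reach is approached as far as the arm can. A call is refused whole if a number of a shift passes 1 or a number of a turn 0.188, either way. A call with a gripper value outside its range is refused whole. The fingers move at their own pace and stop on an object; "force" is the grip in N (left out, the last holds). Time passes only in rows, so rows that do not move let the fingers close. It gives the time, the measured TCP pose, the force, the opening and the grip force at its end, in the units of the state.
- state(): the state, without advancing time (a new reading comes with each control period).
- capture(name): name is "scene" or "top"; returns the picture (400x640x3 uint8, red, green, blue); there is no depth.
- camera_model(name): a dict with "fx", "fy", "cx", "cy" (pixels), "camera_from_world" (4x4, takes a point from world to camera coordinates). Camera axes: x right, y up, looking along -z (the intrinsics and any distortion apply to the point x, -y, -z); pixel columns grow to the right and rows downward; lengths in m; the calibration is good to about 2 mm. A picture is of the moment at which its call begins. camera_model takes no time and is no camera call.
- sign_off(): hands the job in; it is judged then, once.
The state is a dict: "time_s": time; "joint_pos": joint angles; "joint_velocities": joint speeds; "tau": joint torques, N m; "eef_pos": TCP position; "tcp_rot": TCP orientation; "force": force on the tool from outside, world axes, zero at the start; "wrist_torque": the same for the moment, N m; "finger_gap": opening from 0.0 (shut) to 1.0 (fully open); "grasp_force": force on a finger pad.
Only numpy, scipy, OpenCV 4.12 (cv2) and the standard library are available. Lean on these libraries where they do the work, as an engineer would, in place of code of your own. Each camera call takes 0.05 s, during which the arm holds its last target. There are 200 camera calls.

## Working session

There is one attempt and no reset: what is moved stays moved. The work goes in short steps, Python scripts to look and compute and a tool call to move; the robot and the scene stay as the last step left them, time stands still between calls to the robot, and variables do not carry over. Pictures are saved under pics/ and viewed, at most 10 in all, crops included, and the job is handed in when it is done.

Besides the shell and the picture viewer there is one more tool, called as name([rows], argument=value, ...), one row to a line, values as JSON. drive_tool: Moves the arm, as the interface text tells. Its arguments: {"type":"object","properties":{"motion":{"type":"array","items":{"type":"object","properties":{"hand":{"type":"number"},"dp":{"type":"array","items":{"type":"number"}},"delta_rot":{"type":"array","items":{"type":"number"}}}}},"force":{"type":"number"}},"required":["motion"]}

```bash
mkdir -p pics
python3 - <<'E'
from workcell import *
import cv2
for n in("scene","top"):
    cv2.imwrite(f"pics/{n}0.png",capture(n)[:,:,::-1])
    print(camera_model(n))
s=state();print(s)
E
```

```text
{'fx': 511.28275026366134, 'fy': 511.28275026366134, 'cx': 325.1156028672666, 'cy': 199.25166294780803, 'camera_from_world': array([[-0.32902399,  0.94428261, -0.00857747,  0.14864341],
       [-0.54197217, -0.18138985,  0.82058753,  0.20560314],
       [ 0.77331066,  0.27464174,  0.5714565 , -2.09448482],
       [ 0.        ,  0.        ,  0.        ,  1.        ]])}
{'fx': 436.2263982388522, 'fy': 436.2263982388522, 'cx': 320.41257927172353, 'cy': 196.79365507250924, 'camera_from_world': array([[-0.02236632, -0.99971168,  0.00873513,  0.0372315 ],
       [ 0.98797074, -0.02076468,  0.15324049, -0.56960811],
       [-0.15301492,  0.01205748,  0.98815032, -1.42842779],
       [ 0.        ,  0.        ,  0.        ,  1.        ]])}
{'time_s': 0.1, 'joint_pos': array([-6.93276389e+01,  1.22208782e+01, -2.00352345e+00,  7.58305558e+01,
       -1.45809081e-04,  9.00011486e+01]), 'joint_velocities': array([ 0.0452799 , -0.02289466,  0.13790575,  0.09151771, -0.01494581,
       -0.02815289]), 'tau': array([-5.41696470e-03, -6.87250400e+01,  4.87803662e+01,  1.21102863e-02,
       -1.26102705e-04,  1.85009554e-05]), 'eef_pos': array([ 0.17640755, -0.46753325,  0.23088305]), 'tcp_rot': array([[ 9.35621510e-01,  3.53004636e-01, -3.40996881e-04],
       [ 3.53004801e-01, -9.35621081e-01,  8.96531553e-04],
       [-2.56407580e-06, -9.59187742e-04, -9.99999540e-01]]), 'force': array([-0.17946356,  0.72634512, -0.62221582]), 'wrist_torque': array([-0.04663186,  0.01113228,  0.02584884]), 'grasp_force': 0.0, 'finger_gap': 1.0012058631128853}
```

View pics/scene0.png

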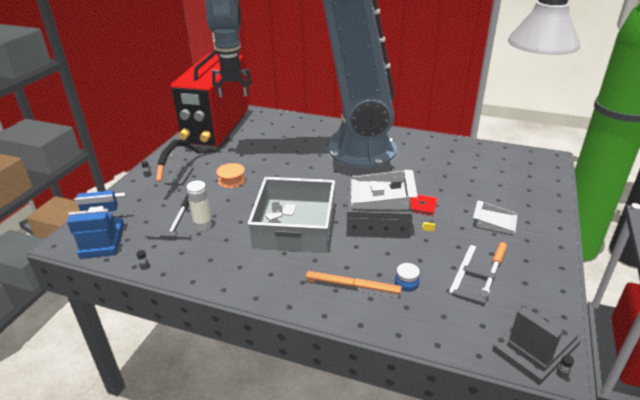

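View pics/top0.png

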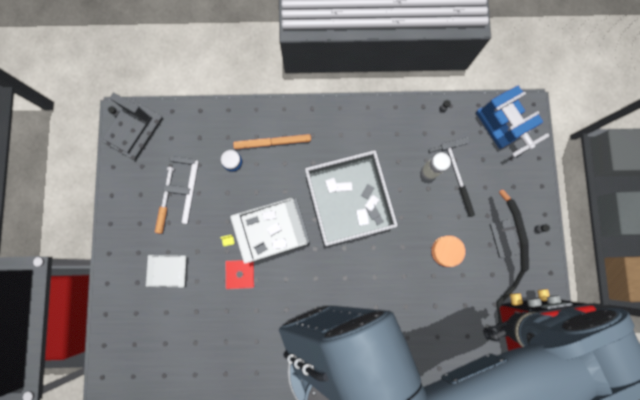

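The scene shows the loaded tray on the dark riser (scene px ~383,190; top px ~270,230). It pours to the right in the top view, into the box at ~(350,197). The decoy small tray is at (166,270), and there is a yellow angle at (228,240).

Run:
```python
import workcell; print([n for n in dir(workcell) if n[0]!='_'])
import cv2
a=cv2.imread("pics/top0.png")[140:275,215:405]; cv2.imwrite("pics/c1.png",cv2.resize(a,None,fx=4.2,fy=4.2,interpolation=cv2.INTER_CUBIC))
a=cv2.imread("pics/scene0.png")[155:260,240:450]; cv2.imwrite("pics/c2.png",cv2.resize(a,None,fx=3.8,fy=3.8,interpolation=cv2.INTER_CUBIC))
```

```text
['PlanningError', 'camera_model', 'capture', 'pinch_z', 'sign_off', 'state']
```

View pics/c1.png

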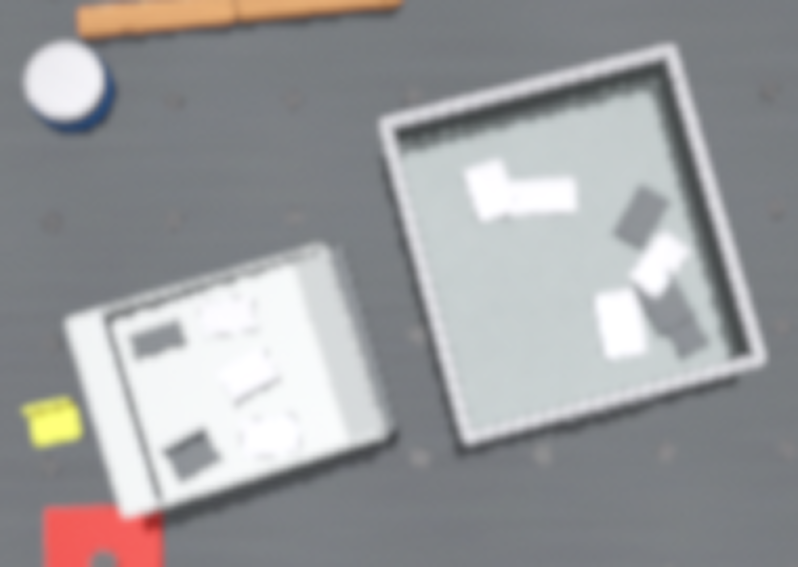

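View pics/c2.png

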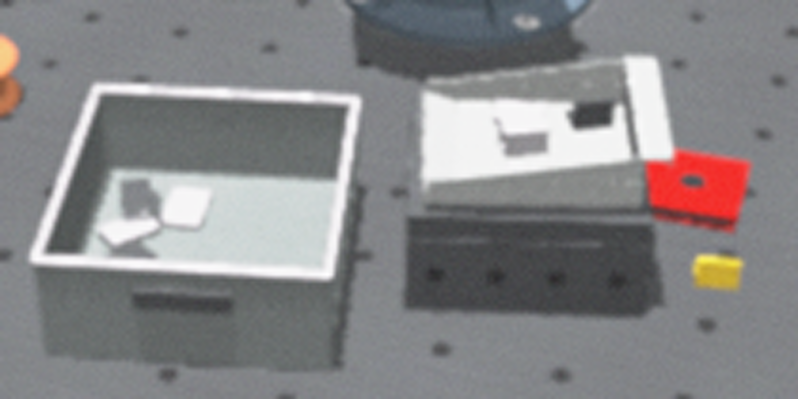

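The crops show the hem flange at left, with its outer edge from (66,322) to (122,517) in c1. The box rim's near side runs from (380,118) to (467,447). The middle of the tray's back wall is free of pieces: the dark ones sit at (160,340) and (190,455).

```bash
cat > h.py <<'E'
from workcell import *
import numpy as np, cv2
def ray(n,uv,z):
    m=camera_model(n);T=m["camera_from_world"];R=T[:3,:3]
    d=np.array([(uv[0]-m["cx"])/m["fx"],-(uv[1]-m["cy"])/m["fy"],-1.])
    c=-R.T@T[:3,3]; w=R.T@d
    return c+w*(z-c[2])/w[2]
def proj(n,p):
    m=camera_model(n);q=m["camera_from_world"]@np.r_[p,1]
    return np.array([m["cx"]-m["fx"]*q[0]/q[2],m["cy"]+m["fy"]*q[1]/q[2]])
E
python3 - <<'E'
from h import *
np.set_printoptions(precision=4,suppress=True)
f=lambda x,y,z:ray("top",(215+(x+.5)/4.2-.5,140+(y+.5)/4.2-.5),z)
g=lambda x,y,z:ray("scene",(240+(x+.5)/3.8-.5,155+(y+.5)/3.8-.5),z)
for nm,L in dict(flange_out=[(66,322,.159),(122,517,.159)],wall=[(110,318,.159),(160,497,.159)],front=[(330,245,.145),(398,435,.145)]).items():
    P=[f(*l) for l in L]; print(nm,*P,np.mean(P,0),np.linalg.norm(P[0]-P[1]))
B=[f(*l,.1) for l in [(380,118),(672,43),(766,362),(467,447)]];print("box",*B,np.mean(B,0),[np.linalg.norm(B[i]-B[i-1]) for i in range(4)])
print("scene flange",*[g(*l,.159) for l in [(624,58),(656,56),(674,160),(638,160)]])
Bs=[g(*l,.1) for l in [(360,97),(93,86),(32,262),(333,277)]];print("scene box",*Bs,np.mean(Bs,0))
d=lambda a,b:np.degrees(np.arctan2(*(b-a)[1::-1]))
print("box yaws (+x dir)",d(B[0],B[1]),d(B[3],B[2]),d(Bs[0],Bs[1]),d(Bs[3],Bs[2]),"near side dir+90:",d(B[0],B[3])+90)
E
```

```text
flange_out [0.4975 0.3051 0.159 ] [0.3551 0.2634 0.159 ] [0.4263 0.2842 0.159 ] 0.14834589982781196
wall [0.4998 0.2729 0.159 ] [0.3688 0.2361 0.159 ] [0.4343 0.2545 0.159 ] 0.13602552063124365
front [0.5527 0.1116 0.145 ] [0.4104 0.0634 0.145 ] [0.4815 0.0875 0.145 ] 0.15028542132748898
box [0.659  0.0736 0.1   ] [ 0.7147 -0.157   0.1   ] [ 0.462  -0.2186  0.1   ] [0.4023 0.0119 0.1   ] [ 0.5595 -0.0725  0.1   ] [np.float64(0.2640317375272521), np.float64(0.23716487722789348), np.float64(0.2600766635312871), np.float64(0.2381019330046109)]
scene flange [0.364  0.2409 0.159 ] [0.3522 0.2661 0.159 ] [0.5024 0.3102 0.159 ] [0.5114 0.2834 0.159 ]
scene box [0.4064 0.018  0.1   ] [ 0.4646 -0.2141  0.1   ] [ 0.7152 -0.1508  0.1   ] [0.6579 0.0794 0.1   ] [ 0.561  -0.0669  0.1   ]
box yaws (+x dir) -76.43750754418198 -75.48555585443346 -75.91172928323347 -76.03375310629524 near side dir+90: -76.48989713293733
```

drive_tool([
  {"hand":0.3,"dp":[0,0,0],"delta_rot":[0,0,0.077]},
  {"hand":0.3,"dp":[0.68,-0.97,0],"delta_rot":[0,0,0]},
  {"hand":0.3,"dp":[0.68,-0.97,0],"delta_rot":[0,0,0]},
  {"hand":0.3,"dp":[0.68,-0.97,0],"delta_rot":[0,0,0]},
  {"hand":0.3,"dp":[0.68,-0.97,0],"delta_rot":[0,0,0]},
  {"hand":0.3,"dp":[0.68,-0.97,0],"delta_rot":[0,0,0]},
  {"hand":0.3,"dp":[0.68,-0.97,0],"delta_rot":[0,0,0]},
  {"hand":0.3,"dp":[0.68,-0.97,0],"delta_rot":[0,0,0]},
  {"hand":0.3,"dp":[0.68,-0.97,0],"delta_rot":[0,0,0]},
  {"hand":0.3,"dp":[0.68,-0.97,0],"delta_rot":[0,0,0]},
], force=100)

```text
time_s: 1.35
eef_pos: [0.2795, -0.1638, 0.2312]
tcp_rot: [[0.96, 0.28, -0.0], [0.28, -0.96, 0.0], [-0.0, -0.0, -1.0]]
force: [0.6, -0.4, 0.9]
finger_gap: 0.654
grasp_force: 0.0
```

```bash
python3 -c "
from h import *
s=state();print(s['time_s'],s['eef_pos'],s['joint_pos'].round(1),s['finger_gap'],s['tcp_rot'].round(3))"
```

```text
1.35 [ 0.27948128 -0.16382143  0.23119291] [-30.4  -8.6 -23.6  75.    0.  133.4] 0.6540385641859584 [[ 0.96  0.28 -0.  ]
 [ 0.28 -0.96  0.  ]
 [-0.   -0.   -1.  ]]
```

```bash
cat >> h.py <<'E'
def rows(target,n,w=(0,0,0),hand=0.3):
    from scipy.spatial.transform import Rotation as R
    s=state();A=R.from_matrix(s["tcp_rot"]);d=(np.array(target)-s["eef_pos"])/n
    for i in range(n):
        print([float(x) for x in (A.inv().apply(d)/.03).round(2)]); A=A*R.from_rotvec(w)
E
python3 -c "
from h import *
rows((.4304,.2737,.231),17,(0,0,-.185))"
```

```text
[0.52, -0.74, 0.0]
[0.65, -0.63, 0.0]
[0.76, -0.5, 0.0]
[0.84, -0.35, 0.0]
[0.89, -0.19, 0.0]
[0.91, -0.03, 0.0]
[0.9, 0.14, 0.0]
[0.86, 0.3, 0.0]
[0.79, 0.45, 0.0]
[0.69, 0.59, 0.0]
[0.57, 0.71, 0.0]
[0.43, 0.8, 0.0]
[0.27, 0.87, 0.0]
[0.11, 0.9, 0.0]
[-0.06, 0.91, 0.0]
[-0.22, 0.88, 0.0]
[-0.38, 0.82, 0.0]
```

drive_tool([
  {"hand":0.3,"dp":[0.52,-0.74,0],"delta_rot":[0,0,-0.185]},
  {"hand":0.3,"dp":[0.65,-0.63,0],"delta_rot":[0,0,-0.185]},
  {"hand":0.3,"dp":[0.76,-0.5,0],"delta_rot":[0,0,-0.185]},
  {"hand":0.3,"dp":[0.84,-0.35,0],"delta_rot":[0,0,-0.185]},
  {"hand":0.3,"dp":[0.89,-0.19,0],"delta_rot":[0,0,-0.185]},
  {"hand":0.3,"dp":[0.91,-0.03,0],"delta_rot":[0,0,-0.185]},
  {"hand":0.3,"dp":[0.9,0.14,0],"delta_rot":[0,0,-0.185]},
  {"hand":0.3,"dp":[0.86,0.3,0],"delta_rot":[0,0,-0.185]},
  {"hand":0.3,"dp":[0.79,0.45,0],"delta_rot":[0,0,-0.185]},
  {"hand":0.3,"dp":[0.69,0.59,0],"delta_rot":[0,0,-0.185]},
])

```text
time_s: 2.6
eef_pos: [0.3681, 0.0938, 0.2311]
tcp_rot: [[-0.539, 0.842, -0.0], [0.842, 0.539, -0.0], [0.0, -0.0, -1.0]]
force: [1.1, -0.8, -0.9]
finger_gap: 0.65
grasp_force: 0.0
```

drive_tool([
  {"hand":0.3,"dp":[0.57,0.71,0],"delta_rot":[0,0,-0.185]},
  {"hand":0.3,"dp":[0.43,0.8,0],"delta_rot":[0,0,-0.185]},
  {"hand":0.3,"dp":[0.27,0.87,0],"delta_rot":[0,0,-0.185]},
  {"hand":0.3,"dp":[0.11,0.9,0],"delta_rot":[0,0,-0.185]},
  {"hand":0.3,"dp":[-0.06,0.91,0],"delta_rot":[0,0,-0.185]},
  {"hand":0.3,"dp":[-0.22,0.88,0],"delta_rot":[0,0,-0.185]},
  {"hand":0.3,"dp":[-0.38,0.82,0],"delta_rot":[0,0,-0.185]},
])

```text
time_s: 3.48
eef_pos: [0.4303, 0.2741, 0.231]
tcp_rot: [[-0.957, -0.289, -0.0], [-0.289, 0.957, -0.0], [0.001, -0.0, -1.0]]
force: [0.7, -0.5, 0.0]
finger_gap: 0.651
grasp_force: 0.0
```

```bash
python3 -c "
from h import *
s=state();print(s['time_s'],s['eef_pos'],s['joint_pos'].round(1),s['finger_gap'],s['tcp_rot'].round(3))
a=capture('scene')[:,:,::-1][60:260,240:480];cv2.imwrite('pics/s1.png',cv2.resize(a,None,fx=3,fy=3,interpolation=2))
rows((.4304,.2737,.133),4)"
```

```text
3.475 [0.43029297 0.27407245 0.23100934] [32.5 13.4 -0.4 76.2 -0.  15.7] 0.6505471944105017 [[-0.957 -0.289 -0.   ]
 [-0.289  0.957 -0.   ]
 [ 0.001 -0.    -1.   ]]
[0.01, -0.02, 0.81]
[0.01, -0.02, 0.81]
[0.01, -0.02, 0.81]
[0.01, -0.02, 0.81]
```

View pics/s1.png

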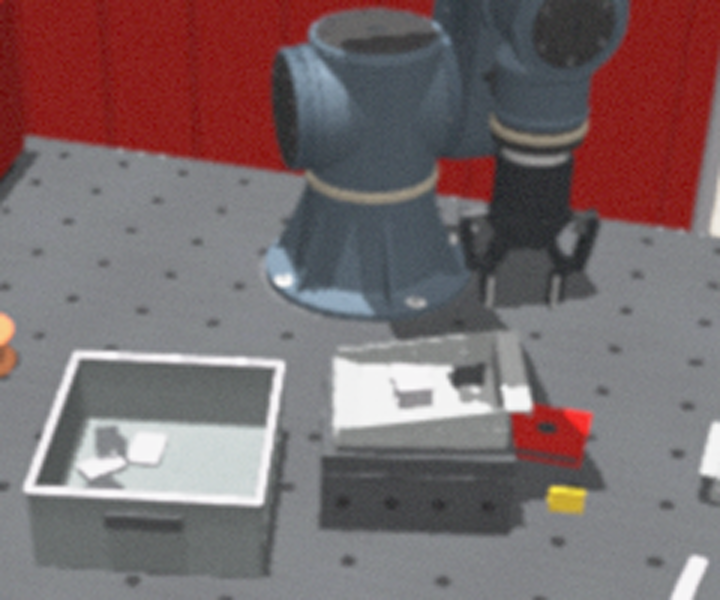

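The gripper hovers above the hem flange with its pads on either side (crop px 490 and 555). Next I lower and grip.

drive_tool([
  {"hand":0.3,"dp":[0,0,0.9],"delta_rot":[0,0,0]},
  {"hand":0.3,"dp":[0,0,0.9],"delta_rot":[0,0,0]},
  {"hand":0.3,"dp":[0,0,0.8],"delta_rot":[0,0,0]},
  {"hand":0.3,"dp":[0,0,0.65],"delta_rot":[0,0,0]},
], force=90)

```text
time_s: 4.03
eef_pos: [0.4298, 0.273, 0.1325]
tcp_rot: [[-0.959, -0.283, -0.001], [-0.283, 0.959, -0.001], [0.001, -0.0, -1.0]]
force: [0.6, 1.1, 0.6]
finger_gap: 0.65
grasp_force: 0.0
```

```bash
python3 -c "
from h import *
T=(.457,.183)
a=capture('scene')[:,:,::-1].copy();a=a[120:240,340:470];cv2.imwrite('pics/s2.png',cv2.resize(a,None,fx=5,fy=5,interpolation=2))"
```

```text
(no output)
```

View pics/s2.png

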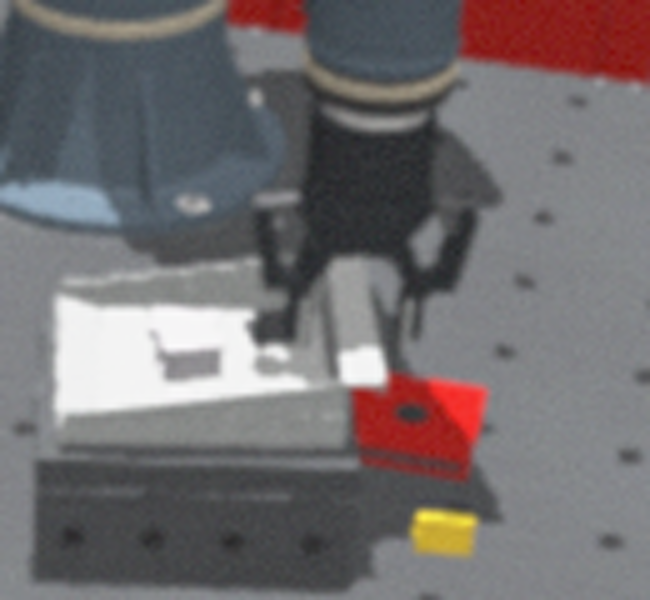

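One finger stands inside the tray behind the wall (~px 290,320) and the other outside the hem (~415,300). I close now.

drive_tool([
  {"hand":-0.2,"dp":[0,0,0],"delta_rot":[0,0,0]},
  {"hand":-0.5,"dp":[0,0,0],"delta_rot":[0,0,0]},
  {"hand":-1,"dp":[0,0,0],"delta_rot":[0,0,0]},
  {"hand":-1,"dp":[0,0,0],"delta_rot":[0,0,0]},
], force=90)

```text
time_s: 4.58
eef_pos: [0.4307, 0.2734, 0.1349]
tcp_rot: [[-0.959, -0.283, 0.001], [-0.283, 0.959, 0.0], [-0.001, 0.0, -1.0]]
force: [-1.7, -2.4, 6.8]
finger_gap: 0.274
grasp_force: 89.3
```

drive_tool([
  {"hand":-1,"dp":[0,0,-0.04],"delta_rot":[0,0,0]},
  {"hand":-1,"dp":[-0.02,-0.2,0],"delta_rot":[0,0,0.005]},
  {"hand":-1,"dp":[-0.02,-0.22,0],"delta_rot":[0,0,0.005]},
  {"hand":-1,"dp":[-0.02,-0.22,0],"delta_rot":[0,0,0.005]},
  {"hand":-1,"dp":[-0.02,-0.22,0],"delta_rot":[0,0,0.005]},
  {"hand":-1,"dp":[-0.02,-0.22,0],"delta_rot":[0,0,0.005]},
  {"hand":-1,"dp":[-0.02,-0.22,0],"delta_rot":[0,0,0.005]},
  {"hand":-1,"dp":[-0.02,-0.22,0],"delta_rot":[0,0,0.005]},
  {"hand":-1,"dp":[-0.02,-0.22,0],"delta_rot":[0,0,0.005]},
  {"hand":-1,"dp":[-0.02,-0.22,0],"delta_rot":[0,0,0.005]},
])

```text
time_s: 5.82
eef_pos: [0.4511, 0.2176, 0.135]
tcp_rot: [[-0.971, -0.239, 0.0], [-0.239, 0.971, 0.0], [-0.0, 0.0, -1.0]]
force: [-0.7, 3.8, -0.8]
finger_gap: 0.272
grasp_force: 89.3
```

```bash
python3 -c "
from h import *
rows((.4579,.2052,.135),6)
a=cv2.resize(capture('top')[:,:,::-1][140:275,215:405],None,fx=4.2,fy=4.2,interpolation=2);b=cv2.resize(capture('scene')[:,:,::-1][140:250,240:450],None,fx=3.8,fy=3.8,interpolation=2)
cv2.imwrite('pics/t3.png',a[:,:798]);cv2.imwrite('pics/s3.png',b)"
```

```text
[-0.02, -0.08, 0.0]
[-0.02, -0.08, 0.0]
[-0.02, -0.08, 0.0]
[-0.02, -0.08, 0.0]
[-0.02, -0.08, 0.0]
[-0.02, -0.08, 0.0]
```

View pics/t3.png

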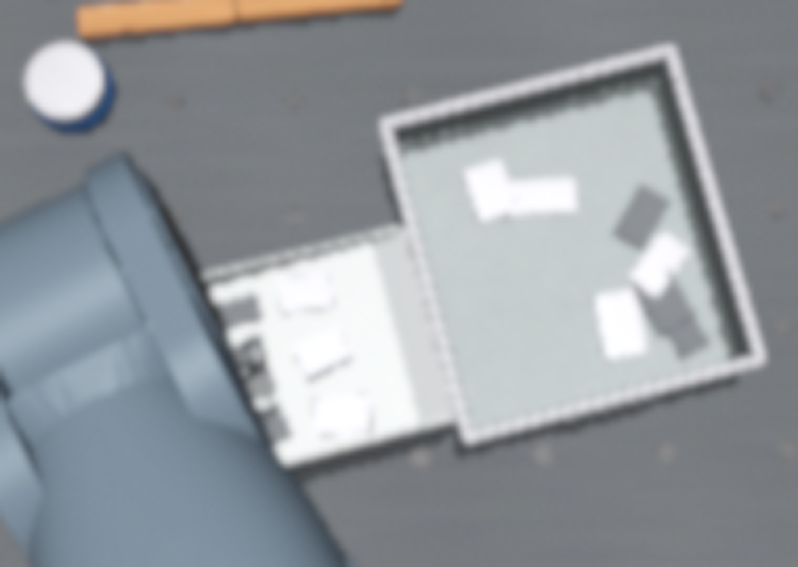

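The tray's front edge now sits just at the near rim (~px 405,230 to 455,420), parallel to it, and the box has not moved.

drive_tool([
  {"hand":-1,"dp":[-0.02,-0.08,0],"delta_rot":[0,0,0]},
  {"hand":-1,"dp":[-0.02,-0.08,0],"delta_rot":[0,0,0]},
  {"hand":-1,"dp":[-0.02,-0.08,0],"delta_rot":[0,0,0]},
  {"hand":-1,"dp":[-0.02,-0.08,0],"delta_rot":[0,0,0]},
  {"hand":-1,"dp":[0,-0.04,0],"delta_rot":[0,0,0]},
])

```text
time_s: 6.55
eef_pos: [0.456, 0.208, 0.135]
tcp_rot: [[-0.971, -0.24, 0.0], [-0.24, 0.971, 0.0], [-0.0, 0.0, -1.0]]
force: [-0.8, 4.3, -0.2]
finger_gap: 0.274
grasp_force: 89.4
```

drive_tool([
  {"hand":-1,"dp":[0,-0.04,0],"delta_rot":[0,0,0]},
  {"hand":-1,"dp":[0,-0.02,0],"delta_rot":[0,0,0]},
])

```text
time_s: 6.8
eef_pos: [0.4564, 0.2063, 0.135]
tcp_rot: [[-0.971, -0.24, 0.0], [-0.24, 0.971, 0.0], [-0.0, 0.0, -1.0]]
force: [-0.4, 4.0, 0.9]
finger_gap: 0.274
grasp_force: 89.4
```

drive_tool([
  {"hand":-1,"dp":[0,-0.04,0],"delta_rot":[0,0,0]},
])

```text
time_s: 6.92
eef_pos: [0.4566, 0.2052, 0.1351]
tcp_rot: [[-0.971, -0.24, 0.0], [-0.24, 0.971, 0.0], [-0.0, 0.0, -1.0]]
force: [-1.0, 3.3, 0.7]
finger_gap: 0.275
grasp_force: 89.4
```

drive_tool([
  {"hand":-1,"dp":[0,-0.05,0],"delta_rot":[0,0,0]},
])

```text
time_s: 7.05
eef_pos: [0.457, 0.2037, 0.135]
tcp_rot: [[-0.971, -0.24, 0.0], [-0.24, 0.971, 0.0], [-0.0, 0.0, -1.0]]
force: [-0.7, 4.1, 0.0]
finger_gap: 0.276
grasp_force: 89.3
```

drive_tool([
  {"hand":-1,"dp":[0,-0.04,0],"delta_rot":[0,0,0]},
])

```text
time_s: 7.18
eef_pos: [0.4573, 0.2024, 0.135]
tcp_rot: [[-0.971, -0.24, 0.0], [-0.24, 0.971, 0.0], [-0.0, 0.0, -1.0]]
force: [-0.7, 3.9, 1.6]
finger_gap: 0.267
grasp_force: 89.3
```

drive_tool([
  {"hand":-1,"dp":[0,-0.04,0],"delta_rot":[0,0,0]},
])

```text
time_s: 7.3
eef_pos: [0.4576, 0.2015, 0.1351]
tcp_rot: [[-0.971, -0.24, 0.0], [-0.24, 0.971, 0.001], [-0.0, 0.001, -1.0]]
force: [-2.4, 8.6, 3.3]
finger_gap: 0.273
grasp_force: 89.5
```

drive_tool([
  {"hand":-1,"dp":[0,-0.01,0],"delta_rot":[0,0,0]},
])

```text
time_s: 7.42
eef_pos: [0.4576, 0.2015, 0.1352]
tcp_rot: [[-0.971, -0.24, 0.0], [-0.24, 0.971, 0.001], [-0.0, 0.001, -1.0]]
force: [-2.7, 8.6, 2.4]
finger_gap: 0.275
grasp_force: 89.4
```

```bash
cat >> h.py <<'E'
n=np.array([.240,-.971,0]);Z=np.array([0,0,1.])
AX=np.array([.4576,.2015,.098])+(.079+.0945)*n   # rim axis point, from the butt
def tcp(th,a,h,ht=.0352):
    t=np.radians(th);x=-.0945-a;z=ht-h
    return AX+n*(x*np.cos(t)+z*np.sin(t))+Z*(-x*np.sin(t)+z*np.cos(t))
def path(P,start=None,th0=None):   # P: (theta,a,h); prints [dy,dz] and turn about tool x
    s=state();p=s["eef_pos"] if start is None else tcp(*start)
    th=np.degrees(np.arctan2(*(-s["tcp_rot"][:,2]@np.c_[n,Z])))
    print("theta",th,"pos in plane",(p-AX)@np.c_[n,Z])
    for q in P:
        t=np.radians(th);ty=-(n*np.cos(t)-Z*np.sin(t));tz=-(n*np.sin(t)+Z*np.cos(t))
        d=(tcp(*q)-p)/.03;print(q,round(float(d@ty),3),round(float(d@tz),3),round(-float(np.radians(q[0]-th)),4));p=tcp(*q);th=q[0]
E
python3 - <<'E'
from h import *
g=lambda x,y,z:ray("scene",(240+(x+.5)/3.8-.5,155+(y+.5)/3.8-.5),z)
print("D",[(AX-g(*c,.1))@n for c in [(408,216),(406,214)]],AX)
D=.035
path([(0,.0805,-.002)]+[(t,.0805,min(.0068,D*np.tan(np.radians(t))-.0017)) for t in (4,8,12,15,18)]+[(20,.080,.0075)])
E
```

```text
D [np.float64(0.06030514662311934), np.float64(0.058532309773368596)] [0.49924   0.0330315 0.098    ]
theta 0.06271172117519892 pos in plane [-0.17353162  0.0371749 ]
(0, 0.0805, -0.002) 0.052 -0.001 0.0011
(4, 0.0805, np.float64(0.0007474384180228648)) -0.094 -0.313 -0.0698
(8, 0.0805, np.float64(0.003218929214583701)) -0.089 -0.322 -0.0698
(12, 0.0805, np.float64(0.005739479658450775)) -0.083 -0.321 -0.0698
(15, 0.0805, 0.0068) -0.058 -0.269 -0.0524
(18, 0.0805, 0.0068) -0.058 -0.304 -0.0524
(20, 0.08, 0.0075) -0.052 -0.179 -0.0349
```

drive_tool([
  {"hand":-1,"dp":[0,0.05,0],"delta_rot":[0,0,0]},
  {"hand":-1,"dp":[0,-0.05,-0.15],"delta_rot":[-0.035,0,0]},
  {"hand":-1,"dp":[0,-0.05,-0.16],"delta_rot":[-0.035,0,0]},
  {"hand":-1,"dp":[0,-0.045,-0.16],"delta_rot":[-0.035,0,0]},
  {"hand":-1,"dp":[0,-0.045,-0.16],"delta_rot":[-0.035,0,0]},
  {"hand":-1,"dp":[0,-0.04,-0.16],"delta_rot":[-0.035,0,0]},
  {"hand":-1,"dp":[0,-0.04,-0.16],"delta_rot":[-0.035,0,0]},
  {"hand":-1,"dp":[0,-0.06,-0.27],"delta_rot":[-0.0524,0,0]},
], force=110)

```text
time_s: 8.43
eef_pos: [0.4605, 0.1891, 0.1708]
tcp_rot: [[-0.971, -0.232, -0.063], [-0.24, 0.937, 0.255], [-0.0, 0.262, -0.965]]
force: [-1.8, 5.2, 0.4]
finger_gap: 0.27
grasp_force: 110.0
```

drive_tool([
  {"hand":-1,"dp":[0,-0.058,-0.304],"delta_rot":[-0.0524,0,0]},
  {"hand":-1,"dp":[0,-0.05,-0.18],"delta_rot":[-0.035,0,0]},
])

```text
time_s: 8.68
eef_pos: [0.4626, 0.1822, 0.1843]
tcp_rot: [[-0.971, -0.225, -0.082], [-0.239, 0.911, 0.337], [-0.001, 0.346, -0.938]]
force: [-3.6, 10.6, 5.5]
finger_gap: 0.269
grasp_force: 110.3
```

Run:
```python
from h import *
s=state();print(s['force']@np.c_[n,Z,np.cross(Z,n)],s['wrist_torque'],s['joint_pos'].round(1),tcp(20,.08,.0075)@np.c_[n,Z]-AX@np.c_[n,Z])
path([(t,.0795,.0075) for t in range(23,72,3)])
```

```text
[-11.19083504   5.48391512  -0.89826282] [ 1.70454241  0.84042822 -0.37560462] [  8.8  13.3 -10.3  68.2  20.2  -5.3] [-0.15457054  0.085712  ]
theta 20.27507626806844 pos in plane [-0.15366651  0.08634409]
(23, 0.0795, 0.0075) -0.051 -0.272 -0.0476
(26, 0.0795, 0.0075) -0.056 -0.302 -0.0524
(29, 0.0795, 0.0075) -0.056 -0.302 -0.0524
(32, 0.0795, 0.0075) -0.056 -0.302 -0.0524
(35, 0.0795, 0.0075) -0.056 -0.302 -0.0524
(38, 0.0795, 0.0075) -0.056 -0.302 -0.0524
(41, 0.0795, 0.0075) -0.056 -0.302 -0.0524
(44, 0.0795, 0.0075) -0.056 -0.302 -0.0524
(47, 0.0795, 0.0075) -0.056 -0.302 -0.0524
(50, 0.0795, 0.0075) -0.056 -0.302 -0.0524
(53, 0.0795, 0.0075) -0.056 -0.302 -0.0524
(56, 0.0795, 0.0075) -0.056 -0.302 -0.0524
(59, 0.0795, 0.0075) -0.056 -0.302 -0.0524
(62, 0.0795, 0.0075) -0.056 -0.302 -0.0524
(65, 0.0795, 0.0075) -0.056 -0.302 -0.0524
(68, 0.0795, 0.0075) -0.056 -0.302 -0.0524
(71, 0.0795, 0.0075) -0.056 -0.302 -0.0524
```

drive_tool([
  {"hand":-1,"dp":[0,-0.01,-0.272],"delta_rot":[-0.0476,0,0]},
  {"hand":-1,"dp":[0,-0.05,-0.302],"delta_rot":[-0.0524,0,0]},
  {"hand":-1,"dp":[0,-0.056,-0.302],"delta_rot":[-0.0524,0,0]},
  {"hand":-1,"dp":[0,-0.056,-0.302],"delta_rot":[-0.0524,0,0]},
])

```text
time_s: 9.18
eef_pos: [0.4671, 0.1626, 0.2136]
tcp_rot: [[-0.971, -0.204, -0.126], [-0.239, 0.824, 0.513], [-0.001, 0.528, -0.849]]
force: [-0.3, -0.7, -2.5]
finger_gap: 0.266
grasp_force: 110.2
```

Run:
```python
from h import *
s=state();print(s['force']@np.c_[n,Z,np.cross(Z,n)],s['wrist_torque'],s['joint_pos'].round(1))
path([(35,.080,.007),(38,.080,.007)])
```

```text
[ 0.60301744 -2.49388495 -0.4629354 ] [-0.97616613  0.04005032 -0.09399728] [  0.1  16.6  -5.9  75.8  30.9 -16.1]
theta 31.873496440820784 pos in plane [-0.1334922   0.11563358]
(35, 0.08, 0.007) -0.056 -0.331 -0.0546
(38, 0.08, 0.007) -0.057 -0.303 -0.0524
```

drive_tool([
  {"hand":-1,"dp":[0,-0.056,-0.302],"delta_rot":[-0.0524,0,0]},
  {"hand":-1,"dp":[0,-0.056,-0.302],"delta_rot":[-0.0524,0,0]},
  {"hand":-1,"dp":[0,-0.056,-0.302],"delta_rot":[-0.0524,0,0]},
  {"hand":-1,"dp":[0,-0.056,-0.302],"delta_rot":[-0.0524,0,0]},
])

```text
time_s: 9.68
eef_pos: [0.4737, 0.1364, 0.2388]
tcp_rot: [[-0.971, -0.173, -0.165], [-0.239, 0.7, 0.673], [-0.001, 0.693, -0.721]]
force: [-1.3, -1.0, -1.9]
finger_gap: 0.269
grasp_force: 110.2
```

Run:
```python
from h import *
s=state();print(s['force']@np.c_[n,Z,np.cross(Z,n)],s['wrist_torque'],s['joint_pos'].round(1))
path([(47,.080,.007),(50,.080,.007)])
```

```text
[ 0.66944615 -1.9211988  -1.49187082] [-1.14809173 -0.12170517 -0.07107673] [ -8.2  23.1   0.1  86.8  40.  -29.4]
theta 43.870052748859116 pos in plane [-0.10647622  0.14080474]
(47, 0.08, 0.007) -0.054 -0.331 -0.0546
(50, 0.08, 0.007) -0.057 -0.303 -0.0524
```

drive_tool([
  {"hand":-1,"dp":[0,-0.056,-0.302],"delta_rot":[-0.0524,0,0]},
  {"hand":-1,"dp":[0,-0.056,-0.302],"delta_rot":[-0.0524,0,0]},
  {"hand":-1,"dp":[0,-0.056,-0.302],"delta_rot":[-0.0524,0,0]},
  {"hand":-1,"dp":[0,-0.056,-0.302],"delta_rot":[-0.0524,0,0]},
  {"hand":-1,"dp":[0,-0.056,-0.302],"delta_rot":[-0.0524,0,0]},
  {"hand":-1,"dp":[0,-0.056,-0.302],"delta_rot":[-0.0524,0,0]},
])

```text
time_s: 10.42
eef_pos: [0.4854, 0.0891, 0.2646]
tcp_rot: [[-0.971, -0.114, -0.21], [-0.239, 0.458, 0.856], [-0.001, 0.882, -0.471]]
force: [0.1, -0.6, -2.5]
finger_gap: 0.27
grasp_force: 110.2
```

Run:
```python
from h import *
s=state();print(s['force']@np.c_[n,Z,np.cross(Z,n)],s['wrist_torque'],s['joint_pos'].round(1))
path([(65,.080,.007),(68,.080,.007)])
a=capture('top')[:,:,::-1][130:260,240:410];b=capture('scene')[:,:,::-1][100:260,230:430]
a=cv2.resize(a,(390,300),interpolation=2);b=cv2.resize(b,(400,300),interpolation=2)
cv2.imwrite('pics/m4.png',np.hstack([a,b]))
```

```text
[ 0.64974019 -2.52870102 -0.05225921] [-1.49196454 -0.27186093 -0.03584995] [-18.2  37.7  11.4 108.3  48.4 -53. ]
theta 61.874077570721504 pos in plane [-0.05777578  0.16658594]
(65, 0.08, 0.007) -0.048 -0.336 -0.0546
(68, 0.08, 0.007) -0.057 -0.303 -0.0524
```

View pics/m4.png

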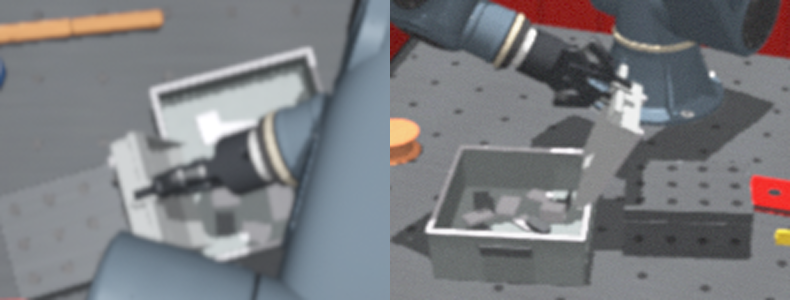

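The left half shows the tray tipped over the rim. In the right half the pieces are in the box, with something still near the lip (~565,195), so I tip a little further and wait.

drive_tool([
  {"hand":-1,"dp":[0,-0.056,-0.302],"delta_rot":[-0.0524,0,0]},
  {"hand":-1,"dp":[0,-0.028,-0.15],"delta_rot":[-0.026,0,0]},
  {"hand":-1,"dp":[0,0,0],"delta_rot":[0,0,0]},
  {"hand":-1,"dp":[0,0,0],"delta_rot":[0,0,0]},
  {"hand":-1,"dp":[0,0,0],"delta_rot":[0,0,0]},
  {"hand":-1,"dp":[0,0,0],"delta_rot":[0,0,0]},
])

```text
time_s: 11.28
eef_pos: [0.4881, 0.0773, 0.2683]
tcp_rot: [[-0.971, -0.097, -0.22], [-0.24, 0.391, 0.889], [-0.001, 0.915, -0.403]]
force: [2.9, -2.4, -4.0]
finger_gap: 0.268
grasp_force: 111.5
```

Run:
```python
from h import *
s=state();print(s['force']@np.c_[n,Z,np.cross(Z,n)],s['wrist_torque'],s['joint_pos'].round(1))
path([])
b=capture('scene')[:,:,::-1][140:240,240:360];a=capture('top')[:,:,::-1][140:265,280:400]
cv2.imwrite('pics/m5.png',np.hstack([cv2.resize(b,(460,400),interpolation=2),cv2.resize(a,(340,400),interpolation=2)]))
```

```text
[ 3.00577105 -4.02695153  2.28715241] [-2.19914732 -0.99255413 -0.58404651] [-20.   41.8  14.2 114.1  49.4 -59.1]
theta 66.25285424540245 pos in plane [-0.04566499  0.17027319]
```

View pics/m5.png

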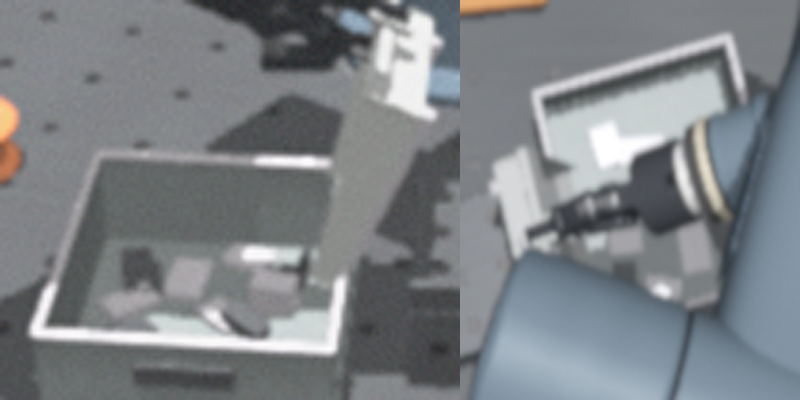

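The pieces lie in the box (left px 140-300, 250-320), its rim in the same place, and no piece shows in the visible part of the tray. I let the tray back down and will check it from above.

Run:
```python
from h import *
D=.035
path([(62,.0803,.007),(57,.0805,.007),(52,.0805,.007),(20,.0805,.007)]+[(t,.0807,min(.0065,D*np.tan(np.radians(t))-.002)) for t in (18,15,12,8,4)]+[(0,.0807,-.002)])
s=state();print(s['time_s'],s['force'],s['wrist_torque'])
```

```text
theta 66.26778394608586 pos in plane [-0.04566298  0.17028455]
(62, 0.0803, 0.007) 0.072 0.388 0.0745
(57, 0.0805, 0.007) 0.066 0.512 0.0873
(52, 0.0805, 0.007) 0.06 0.512 0.0873
(20, 0.0805, 0.007) -0.388 3.235 0.5585
(18, 0.0807, 0.0065) 0.037 0.188 0.0349
(15, 0.0807, 0.0065) 0.042 0.307 0.0524
(12, 0.0807, np.float64(0.005439479658450775)) 0.044 0.272 0.0524
(8, 0.0807, np.float64(0.0029189292145837013)) 0.061 0.326 0.0698
(4, 0.0807, np.float64(0.0004474384180228647)) 0.067 0.328 0.0698
(0, 0.0807, -0.002) 0.072 0.329 0.0698
11.375 [ 2.73239047 -3.93360846 -3.76813459] [-2.23320646 -0.96436911 -0.56066677]
```

drive_tool([
  {"hand":-1,"dp":[0,0.072,0.388],"delta_rot":[0.0745,0,0]},
  {"hand":-1,"dp":[0,0.064,0.512],"delta_rot":[0.0873,0,0]},
  {"hand":-1,"dp":[0,0.06,0.512],"delta_rot":[0.0873,0,0]},
  {"hand":-1,"dp":[0,0.06,0.512],"delta_rot":[0.0873,0,0]},
  {"hand":-1,"dp":[0,0.06,0.512],"delta_rot":[0.0873,0,0]},
  {"hand":-1,"dp":[0,0.06,0.512],"delta_rot":[0.0873,0,0]},
])

```text
time_s: 12.12
eef_pos: [0.4691, 0.1526, 0.2257]
tcp_rot: [[-0.971, -0.192, -0.144], [-0.24, 0.777, 0.582], [0.0, 0.6, -0.8]]
force: [0.6, -1.5, -3.3]
finger_gap: 0.267
grasp_force: 109.8
```

Run:
```python
from h import *
D=.035
path([(33,.0805,.0068),(29,.0805,.0068),(25,.0805,.0068),(21,.0805,.0068)]+[(t,.0807,min(.0065,D*np.tan(np.radians(t))-.002)) for t in (18,15,12,8,4)]+[(0,.0807,-.002)])
s=state();print(s['time_s'],s['force']@np.c_[n,Z,np.cross(Z,n)],s['wrist_torque'])
```

```text
theta 36.84059360487187 pos in plane [-0.12329518  0.12770345]
(33, 0.0805, 0.0068) 0.044 0.39 0.067
(29, 0.0805, 0.0068) 0.052 0.409 0.0698
(25, 0.0805, 0.0068) 0.052 0.409 0.0698
(21, 0.0805, 0.0068) 0.052 0.409 0.0698
(18, 0.0807, 0.0065) 0.049 0.297 0.0524
(15, 0.0807, 0.0065) 0.042 0.307 0.0524
(12, 0.0807, np.float64(0.005439479658450775)) 0.044 0.272 0.0524
(8, 0.0807, np.float64(0.0029189292145837013)) 0.061 0.326 0.0698
(4, 0.0807, np.float64(0.0004474384180228647)) 0.067 0.328 0.0698
(0, 0.0807, -0.002) 0.072 0.329 0.0698
12.125 [ 1.57951156 -3.28757902  0.21165598] [-0.97807369 -0.17937689 -0.06428232]
```

drive_tool([
  {"hand":-1,"dp":[0,0.045,0.39],"delta_rot":[0.067,0,0]},
  {"hand":-1,"dp":[0,0.052,0.41],"delta_rot":[0.0698,0,0]},
  {"hand":-1,"dp":[0,0.052,0.41],"delta_rot":[0.0698,0,0]},
  {"hand":-1,"dp":[0,0.052,0.41],"delta_rot":[0.0698,0,0]},
  {"hand":-1,"dp":[0,0.05,0.297],"delta_rot":[0.0524,0,0]},
  {"hand":-1,"dp":[0,0.042,0.307],"delta_rot":[0.0524,0,0]},
  {"hand":-1,"dp":[0,0.044,0.272],"delta_rot":[0.0524,0,0]},
  {"hand":-1,"dp":[0,0.061,0.326],"delta_rot":[0.0698,0,0]},
])

```text
time_s: 13.12
eef_pos: [0.4577, 0.1968, 0.1542]
tcp_rot: [[-0.971, -0.237, -0.035], [-0.24, 0.961, 0.136], [0.001, 0.14, -0.99]]
force: [-0.4, -0.9, -4.0]
finger_gap: 0.266
grasp_force: 108.8
```

Run:
```python
from h import *
path([(4,.0807,.0),(1,.0807,-.002),(0,.0807,-.0025)])
s=state();print(s['time_s'],s['force']@np.c_[n,Z,np.cross(Z,n)],s['wrist_torque'])
```

```text
theta 8.060417701938302 pos in plane [-0.16900135  0.05621524]
(4, 0.0807, 0.0) 0.07 0.309 0.0709
(1, 0.0807, -0.002) 0.057 0.241 0.0524
(0, 0.0807, -0.0025) 0.021 0.085 0.0175
13.125 [ 0.74597316 -4.02259818 -0.54578308] [ 0.02872162  0.00842987 -0.01610806]
```

drive_tool([
  {"hand":-1,"dp":[0,0.07,0.309],"delta_rot":[0.0709,0,0]},
  {"hand":-1,"dp":[0,0.057,0.241],"delta_rot":[0.0524,0,0]},
  {"hand":-1,"dp":[0,0.021,0.085],"delta_rot":[0.0185,0,0]},
  {"hand":-1,"dp":[0,0,0],"delta_rot":[0,0,0]},
])

```text
time_s: 13.62
eef_pos: [0.4565, 0.2032, 0.136]
tcp_rot: [[-0.971, -0.24, -0.001], [-0.24, 0.971, 0.001], [0.001, 0.001, -1.0]]
force: [-0.3, -0.7, -2.4]
finger_gap: 0.27
grasp_force: 109.2
```

Run:
```python
from h import *
path([(0,.0807,-.002)])
s=state();print(s['time_s'],s['force']@np.c_[n,Z,np.cross(Z,n)],s['wrist_torque'])
rows((.4307,.2734,s['eef_pos'][2]),10,(0,0,-.0045))
```

```text
theta 0.08228559619354311 pos in plane [-0.17549917  0.03798858]
(0, 0.0807, -0.002) -0.007 0.026 0.0014
13.625 [ 0.60602125 -2.36175505 -0.43941597] [ 0.2684457   0.15131344 -0.05524877]
[0.03, 0.25, 0.0]
[0.03, 0.25, 0.0]
[0.03, 0.25, 0.0]
[0.02, 0.25, 0.0]
[0.02, 0.25, 0.0]
[0.02, 0.25, 0.0]
[0.02, 0.25, 0.0]
[0.02, 0.25, 0.0]
[0.02, 0.25, 0.0]
[0.02, 0.25, 0.0]
```

drive_tool([
  {"hand":-1,"dp":[0.03,0.25,0],"delta_rot":[0,0,-0.0045]},
  {"hand":-1,"dp":[0.03,0.25,0],"delta_rot":[0,0,-0.0045]},
  {"hand":-1,"dp":[0.03,0.25,0],"delta_rot":[0,0,-0.0045]},
  {"hand":-1,"dp":[0.02,0.25,0],"delta_rot":[0,0,-0.0045]},
  {"hand":-1,"dp":[0.02,0.25,0],"delta_rot":[0,0,-0.0045]},
  {"hand":-1,"dp":[0.02,0.25,0],"delta_rot":[0,0,-0.0045]},
  {"hand":-1,"dp":[0.02,0.25,0],"delta_rot":[0,0,-0.0045]},
  {"hand":-1,"dp":[0.02,0.25,0],"delta_rot":[0,0,-0.0045]},
  {"hand":-1,"dp":[0.02,0.25,0],"delta_rot":[0,0,-0.0045]},
  {"hand":-1,"dp":[0,0.1,0.03],"delta_rot":[0,0,-0.0045]},
])

```text
time_s: 14.88
eef_pos: [0.4327, 0.27, 0.1353]
tcp_rot: [[-0.959, -0.284, 0.0], [-0.284, 0.959, 0.001], [-0.0, 0.001, -1.0]]
force: [0.2, -1.6, -1.0]
finger_gap: 0.268
grasp_force: 110.3
```

drive_tool([
  {"hand":-0.4,"dp":[0,0,0],"delta_rot":[0,0,0]},
  {"hand":-0.1,"dp":[0,0,0],"delta_rot":[0,0,0]},
  {"hand":0.3,"dp":[0,0,0],"delta_rot":[0,0,0]},
  {"hand":0.3,"dp":[0,0,0],"delta_rot":[0,0,0]},
  {"hand":0.3,"dp":[0,0,-0.5],"delta_rot":[0,0,0]},
  {"hand":0.3,"dp":[0,0,-1],"delta_rot":[0,0,0]},
  {"hand":0.3,"dp":[0,0,-1],"delta_rot":[0,0,0]},
  {"hand":0.3,"dp":[0,0,-1],"delta_rot":[0,0,0]},
  {"hand":0.3,"dp":[-0.2,0.9,-0.5],"delta_rot":[0,0,0]},
  {"hand":0.3,"dp":[-0.2,0.9,0],"delta_rot":[0,0,0]},
])

```text
time_s: 16.12
eef_pos: [0.4296, 0.3256, 0.2579]
tcp_rot: [[-0.959, -0.283, 0.002], [-0.283, 0.959, 0.003], [-0.003, 0.002, -1.0]]
force: [0.4, 0.4, -0.2]
finger_gap: 0.648
grasp_force: 0.0
```

Run:
```python
from h import *
b=capture('scene')[:,:,::-1];a=capture('top')[:,:,::-1]
cv2.imwrite('pics/m6.png',np.hstack([cv2.resize(b[140:260,235:445],(430,246*1),interpolation=2),cv2.resize(a[140:275,215:405],(346,246),interpolation=2)]))
cv2.imwrite('pics/m6.png',np.vstack([cv2.resize(b[150:255,240:440],(570,299),interpolation=2),cv2.resize(a[140:275,215:405],(570,299) if 0 else (421,299),interpolation=2).__class__(0) if 0 else np.hstack([cv2.resize(a[140:275,215:405],(421,299),interpolation=2),np.zeros((299,149,3),np.uint8)])]))
```

```text
(no output)
```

View pics/m6.png

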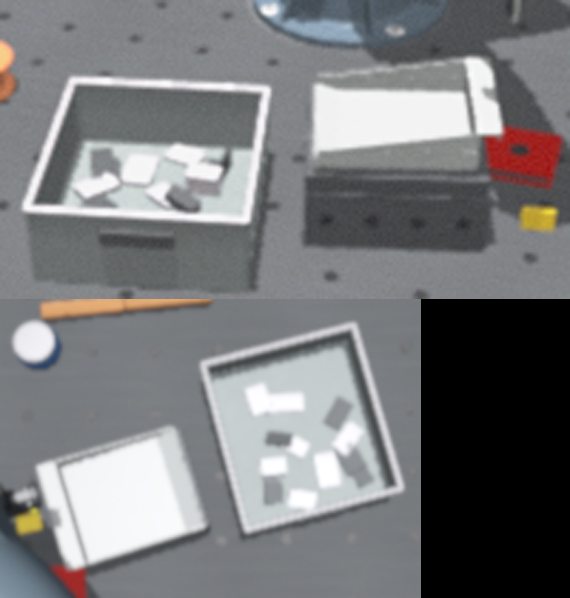

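The tray is empty and flat on the riser. All five pieces are in the box, which stands in place, and the gripper is clear.

```bash
python3 -c "
from workcell import *
print(sign_off())"
```

```text
the job is handed in; nothing more can be done
None
```

I handed the job in at about 16 s on the clock. All five off-cuts are in the scrap box, and the empty tray lies flat on the riser block with the gripper clear. In the last pictures the box shows no visible shift.

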